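# Empty the square bench feeder of grinding balls

### The job

Two small bench feeders of porcelain grinding balls stand on the test bench, one with a square hopper and one with a round one. Pull the slide gate of the square feeder open so that all three of its balls run down into its tray, then push the gate fully shut again and let go. Leave the round feeder's gate closed.

Things in the scene. Friction and masses are not known exactly. Their poses are not given: they have to be found in the camera images.
- gate (a joint): slide gate under the square hopper, in m: 0 = fully shut, 0.065 = fully open (a stop at each end). It starts within 6 mm of shut, moves with about 2 N of friction and stays where it is left. The last balls fall only when it is open by about 50 mm or more
- gate_knob (a point): middle of the square feeder's gate knob: a black upright post, 18 mm across, 50 mm tall (25 mm above and below this point), on the near end of the steel gate plate (level, 58 mm wide, its top 90 mm above the bench). z up; the gate opens along -x of this frame (towards the robot), shuts along +x. Gate shut: hopper wall 85 mm, its flared rim (187 mm above the bench) 65 mm from the post's axis
- square_feeder: the square feeder, fixed to the bench; origin on the bench under the hopper's axis; axes as the knob's. Clear square hopper, 56 mm inside, from 91 to 187 mm above the bench. Below the gate a steel chute slopes down along +x into an open steel tray (x 48 to 149 mm, 100 mm wide inside, walls 41 mm high). A ball in chute or tray has its centre less than 70 mm above the bench
- ball1_center (a point): a white porcelain grinding ball, 24 mm across, 18 g; the point is its centre. It starts inside the square hopper, lying loose on the gate plate
- ball2_center (a point): a white porcelain grinding ball, 24 mm across, 18 g; the point is its centre. It starts inside the square hopper, lying loose on the gate plate
- ball3_center (a point): a white porcelain grinding ball, 24 mm across, 18 g; the point is its centre. It starts inside the square hopper, lying loose on the gate plate
- round_gate (a joint): slide gate, with the same kind of knob, of the other feeder, whose clear hopper is round (74 mm across, flaring at the top); 0 = shut, as it starts, 0.065 = open. To be left shut. The two feeders stand side by side, 220 mm or more between their middles; which one is on the left varies

How it is judged:
By the outcome, as a careful person would: the job done as asked, in the order asked, and still so for the second after the job is handed in, with the robot touching nothing.
It also fails if it takes over 32 s, if anything falls off the work surface, if the arm or the gripper's body presses on something with over 40 N, if the wrist force passes 120 N, or if a joint passes its speed limit or range.

### The arm

A 7-joint arm with a two-finger parallel gripper is mounted at the origin on the work surface. World frame = base frame: x ahead of the robot, y to its left, z up, the work surface at z = 0. Lengths are in m, angles in rad, forces in N, time in s.
With the tool pointing down it reaches from about 0.4 to 0.875 m from the base axis. Payload 19.3 kg.
Tool frame: the origin (TCP) lies midway between the tips of the shut fingers; the grasp point (between the pads) lies 19 mm behind it; x points along the fingers, y is the direction in which the jaws open and shut, and the axes are right-handed (so a half turn about x gives the same grasp; the last joint's range is limited). The gripper opens to 85 mm and grips with 20 to 120 N. Pads are 22 mm wide; open, the fingers measure 114 mm over their backs; the gripper's body (76 mm by 85 mm) begins 54 mm behind the grasp point. The pads swing forward as they close: fully open they stand 13 mm farther back than shut.
Start: joints at [1.174, 0.521, -0.036, 1.599, 0.021, 1.021, -0.113], TCP at [0.201, -0.592, 0.231] pointing down, gripper open.
Joint ranges: [-2.91, 2.91], [-0.3, 2.13], [-1.5, 1.42], [0.17, 2.43], [-1.26, 4.41], [0.16, 1.93], [-2.52, 2.52]. Speed limits (rad/s): [1.89, 1.89, 2.39, 2.39, 3.01, 3.01, 3.01].

### API

Orientations are given as [roll, pitch, yaw] about the fixed x, y, z axes, in that order (R = Rz(yaw) Ry(pitch) Rx(roll)).
In Python, from workcell import telemetry, vision, workorder gives the robot as it stands. The module is installed in compiled form; this text tells all that it offers.
- The arm moves only by the tool play_rows, never from a script. Its argument "deltas" is a list of rows, each a list of 7 numbers: the shift along the world's x, y, z in mm, then the turn, a rotation vector about the world's x, y, z in degrees, then the finger opening in mm, from 0 to 85.4. In form: [[x, y, z, wx, wy, wz, jaw], ...]. A call has 1 to 8 rows; each row shifts and turns the commanded pose from where the row before left it; what a row does not reach is not made up. A row lasts 1/8 s, in which the tool goes at most 62.5 mm and 10.7 degrees, less where a joint would pass 70% of its speed; a pose out of reach is approached as far as the arm can. A call with a gripper value outside its range is refused whole. The fingers move at their own pace and stop on an object; "grip_force" is the grip in N (left out, the last holds). Time passes only in rows, so rows that do not move let the fingers close. It gives the time, the measured TCP pose, the force and the opening at its end, in the units of the state.
- telemetry.observe(): the state, without advancing time (a new reading comes with each control period).
- vision.grab_frame(name): name is "scene" or "top"; returns the picture (420x560x3 uint8, red, green, blue); there is no depth.
- vision.camera_info(name): a dict with "mtx" (3x3 intrinsics, pixels), "rvec" (rotation vector, rad) and "tvec" (3), from world to camera coordinates, as OpenCV has them. Camera axes: x right, y down, z forward; pixel columns grow to the right and rows downward; lengths in m; the calibration is good to about 2 mm. A picture is of the moment at which its call begins. camera_info takes no time and is no camera call.
- workorder.job_done(): hands the job in, once; it reports no verdict.
The state is a dict: "clock": time; "qpos": joint angles; "qd": joint speeds; "joint_efforts": joint torques, N m; "position": TCP position; "tool_rot": TCP orientation; "force": force on the tool from outside, world axes, zero at the start; "moment": the same for the moment, N m; "grip_width": finger opening in m.
Only numpy, scipy, OpenCV 4.12 (cv2) and the standard library are available. Lean on these libraries where they do the work, as an engineer would, in place of code of your own. Each camera call takes 0.05 s, during which the arm holds its last target. There are 200 camera calls.

## Working session

There is one attempt and no reset: what is moved stays moved. The work goes in short steps, Python scripts to look and compute and a tool call to move; the robot and the scene stay as the last step left them, time stands still between calls to the robot, and variables do not carry over. Pictures are saved under pics/ and viewed, about 8 in all and at most 12, crops included, and the job is handed in when it is done.

Besides the shell and the picture viewer there is one more tool, called by a JSON object that holds its "op" and its "data". play_rows: Moves the arm, as the interface text tells. Its arguments: {"type":"object","properties":{"deltas":{"type":"array","items":{"type":"array","items":{"type":"number"}}},"grip_force":{"type":"number"}},"required":["deltas"]}

```bash
mkdir -p pics; cat > h.py <<'E'
import numpy as np, cv2
from workcell import telemetry, vision, workorder
def cam(n):
    c=vision.camera_info(n); R=cv2.Rodrigues(np.array(c["rvec"],float))[0]; return np.array(c["mtx"],float),R,np.array(c["tvec"],float).ravel()
def ray(n,u,v):
    K,R,t=cam(n); d=R.T@np.linalg.inv(K)@[u,v,1]; return -R.T@t,d
def onz(n,u,v,z):
    o,d=ray(n,u,v); return o+d*(z-o[2])/d[2]
def proj(n,p):
    K,R,t=cam(n); q=K@(R@np.array(p)+t); return q[:2]/q[2]
def grab(n,f):
    im=vision.grab_frame(n); cv2.imwrite("pics/"+f,cv2.cvtColor(im,cv2.COLOR_RGB2BGR)); return im
E
python3 - <<'E'
from h import *
for n in("scene","top"):
    grab(n,n+"0.png"); o,d=ray(n,280,210); print(n,o,d)
print(telemetry.observe())
E
```

```text
scene [ 1.01970373 -0.01762271  0.74937564] [-0.51843741 -0.00266679 -0.85515906]
top [ 0.58332215 -0.02398811  1.01666892] [ 0.07361536  0.03938045 -0.99671454]
{'clock': 0.1, 'qpos': array([ 1.17377511,  0.52192259, -0.03631397,  1.5998864 ,  0.02118665,
        1.02110202, -0.11279716]), 'qd': array([ 0.00055383, -0.00057868, -0.00082147, -0.00085741,  0.00052405,
        0.00228405, -0.0008529 ]), 'joint_efforts': array([ 2.64057649e-03, -9.28505445e+01,  1.98388562e+00, -3.70536017e+01,
        1.81762775e-02,  5.34933584e-03,  2.55795641e-05]), 'position': array([ 0.20052743, -0.59167562,  0.2308264 ]), 'tool_rot': array([-1.50774608,  1.5698624 ,  1.96063983]), 'force': array([ 0.45415891, -0.24950568, -0.46459773]), 'moment': array([-0.00378732,  0.01367011, -0.02690617]), 'grip_width': 0.08561104350225085}
```

View pics/scene0.png

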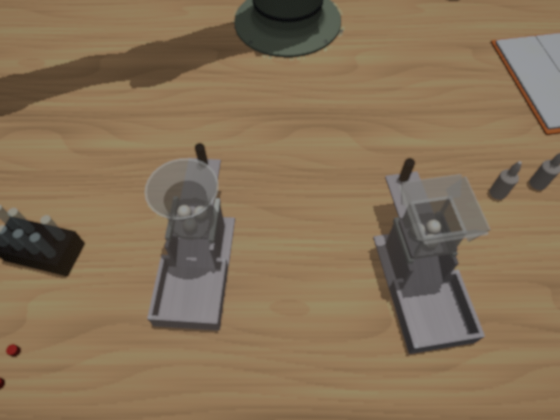

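View pics/top0.png

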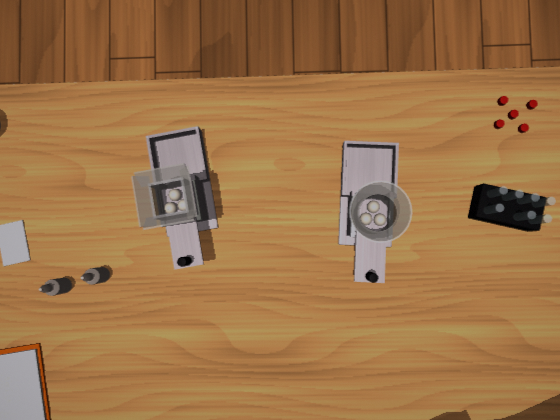

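The square feeder is on the robot's left: its knob is at about (184,261) in top and (406,170) in scene. The round feeder's knob is at (372,276) in top. Next I'll measure the knob in both views, and the plate and tray directions.

```bash
python3 - <<'E'
from h import *
T=cv2.imread("pics/top0.png");S=cv2.imread("pics/scene0.png")
def blob(im,box,th=45):
    x0,y0,x1,y1=box; m=(im[y0:y1,x0:x1].max(2)<th).astype(np.uint8)
    n,l,st,c=cv2.connectedComponentsWithStats(m); k=1+np.argmax(st[1:,4]); 
    ys,xs=np.where(l==k); pts=np.c_[xs+x0,ys+y0].astype(np.float32)
    print(st[k]+[x0,y0,0,0,0],c[k]+[x0,y0],cv2.minAreaRect(pts)); return pts
pt=blob(T,(165,248,205,275)); ps=blob(S,(390,150,425,188))
def tri(a,b):
    (o1,d1),(o2,d2)=ray("top",*a),ray("scene",*b)
    s=np.linalg.lstsq(np.c_[d1,-d2],o2-o1,rcond=None)[0]; p,q=o1+s[0]*d1,o2+s[1]*d2; return (p+q)/2,np.linalg.norm(p-q)
print(tri(pt.mean(0),ps.mean(0)))
# plate: bright pixels below the hopper in top view
g=T[228:275,160:210]; m=((g.min(2)>110)&(g.max(2).astype(int)-g.min(2)<40)).astype(np.uint8)
n,l,st,c=cv2.connectedComponentsWithStats(m);k=1+np.argmax(st[1:,4]);ys,xs=np.where(l==k)
P=np.c_[xs+160,ys+228].astype(np.float32); r=cv2.minAreaRect(P); print(r)
W=np.array([onz("top",*p,.09)[:2] for p in cv2.boxPoints(r)]);print(W)
v=np.vstack([T[y0:y1,x0:x1] for (x0,y0,x1,y1) in [(130,120,225,280)]]); v2=S[140:360,370:500]
a=cv2.resize(v,None,fx=3.5,fy=3.5,interpolation=2);b=cv2.resize(v2,None,fx=2.5,fy=2.5,interpolation=2)
H=max(a.shape[0],b.shape[0]);pad=lambda i:cv2.copyMakeBorder(i,0,H-i.shape[0],0,0,0)
cv2.imwrite("pics/c.png",np.hstack([pad(a),pad(b)]))
E
```

```text
[178 257  14   9 104] [184.08653846 260.76923077] ((184.5, 261.0), (8.0, 13.0), 90.0)
[401 166  10  14  64] [405.671875 172.78125 ] ((405.6379089355469, 172.15518188476562), (5.385164737701416, 14.669931411743164), 21.801406860351562)
(array([0.55660077, 0.19754992, 0.1069353 ]), np.float64(0.001931179450170311))
((184.2567596435547, 246.04054260253906), (41.59294128417969, 30.742605209350586), 80.53767395019531)
[[0.62114218 0.23869031]
 [0.62982711 0.17842376]
 [0.54918236 0.16574951]
 [0.54040026 0.22568439]]
```

View pics/c.png

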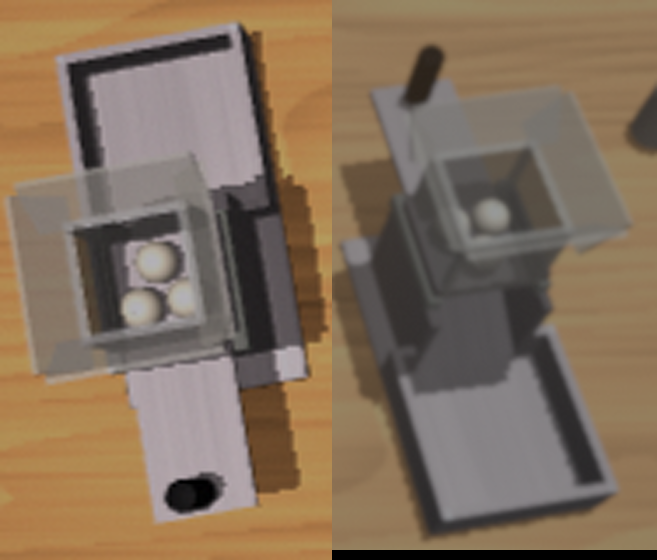

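The plate runs at yaw of about 9° and measures 60 mm wide (58 given). The triangulated knob position, (0.557, 0.1975), lies on the plate's centreline. Next is the required turn and the waypoints.

```bash
python3 - <<'E'
from h import *
from scipy.spatial.transform import Rotation as Ro
s=telemetry.observe();R=Ro.from_euler('xyz',s["tool_rot"]).as_matrix();print(R.round(3))
yaw=np.degrees(np.arctan2(R[1,1],R[0,1]));d=(99-yaw+90)%180-90;print("tool y yaw",yaw,"turn options",d,d+180,d-180)
# cap of the knob, round knob and hopper rim sanity
print(onz("top",182,261.7,.14), onz("top",372,276,.14), onz("top",380,211,.187), onz("top",165,196,.187))
p=s["position"][:2];r0,a0=np.hypot(*p),np.arctan2(p[1],p[0]);q=np.array([.557,.1975]);r1,a1=np.hypot(*q),np.arctan2(q[1],q[0])
t=np.linspace(0,1,19);r=r0+(r1-r0)*t;a=a0+(a1-a0)*t;P=np.c_[r*np.cos(a),r*np.sin(a)]*1000;print(np.diff(P,axis=0).round(0).tolist())
E
```

```text
[[-0.     0.321 -0.947]
 [ 0.001 -0.947 -0.321]
 [-1.    -0.001  0.   ]]
tool y yaw -71.27612688727397 turn options -9.72387311272604 170.27612688727396 -189.72387311272604
[0.55603218 0.1943639  0.14      ] [ 0.52359847 -0.15500308  0.14      ] [ 0.6389753  -0.16513446  0.187     ] [0.67398907 0.21203254 0.187     ]
[[50.0, 22.0], [48.0, 26.0], [46.0, 30.0], [43.0, 34.0], [39.0, 37.0], [36.0, 40.0], [32.0, 43.0], [28.0, 46.0], [24.0, 48.0], [19.0, 50.0], [15.0, 51.0], [10.0, 52.0], [6.0, 53.0], [1.0, 53.0], [-4.0, 53.0], [-8.0, 52.0], [-13.0, 51.0], [-17.0, 49.0]]
```

{"op": "play_rows", "data": {"deltas": [[50,22,20,0,0,-0.5,60],[48,26,20,0,0,-0.5,60],[46,30,20,0,0,-0.5,60],[43,34,0,0,0,-0.5,60],[39,37,0,0,0,-0.5,60],[36,40,0,0,0,-0.5,60],[32,43,0,0,0,-0.5,60],[28,46,0,0,0,-0.5,60]], "grip_force": 40}}

```text
clock: 1.1
position: [0.5235, -0.3123, 0.2909]
tool_rot: [-0.778, 1.57, 2.621]
force: [0.4, -0.5, 0.4]
grip_width: 0.0597
```

{"op": "play_rows", "data": {"deltas": [[24,48,0,0,0,-0.5,60],[19,50,0,0,0,-0.5,60],[15,51,0,0,0,-0.5,60],[10,52,0,0,0,-0.5,60],[6,53,0,0,0,-0.5,60],[1,53,0,0,0,-0.5,60],[-4,53,0,0,0,-0.5,60],[-8,52,0,0,0,-0.5,60]]}}

```text
clock: 2.1
position: [0.5852, 0.0998, 0.2909]
tool_rot: [-0.089, 1.57, -3.044]
force: [-0.1, 0.1, 0.0]
grip_width: 0.0599
```

{"op": "play_rows", "data": {"deltas": [[-13,51,0,0,0,-0.5,60],[-17,49,0,0,0,-0.7,60],[0,0,0,0,0,-0.5,60],[0,0,0,0,0,0,60]]}}

```text
clock: 2.6
position: [0.5557, 0.1975, 0.2911]
tool_rot: [1.011, 1.57, -1.973]
force: [0.5, -0.8, -0.5]
grip_width: 0.0599
```

{"op": "play_rows", "data": {"deltas": [[0,0,-50,0,0,0,60],[0,0,-40,0,0,0,60],[0,0,0,0,0,0,60]]}}

```text
clock: 2.98
position: [0.5548, 0.1961, 0.1991]
tool_rot: [0.317, 1.566, -2.668]
force: [-0.4, 0.1, 0.8]
grip_width: 0.0597
```

```bash
python3 - <<'E'
from h import *
from scipy.spatial.transform import Rotation as Ro
a=grab("scene","s1.png")[60:260,330:510];b=grab("top","t1.png")[160:300,110:260]
z=lambda i,f:cv2.cvtColor(cv2.resize(i,None,fx=f,fy=f,interpolation=2),cv2.COLOR_RGB2BGR)
cv2.imwrite("pics/d.png",np.hstack([z(a,2.1),cv2.resize(z(b,3),(450,420))]))
s=telemetry.observe();R=Ro.from_euler('xyz',s["tool_rot"]).as_matrix();print(R.round(3),s["position"],s["qpos"])
E
```

```text
[[ 0.001  0.156 -0.988]
 [ 0.    -0.988 -0.156]
 [-1.    -0.    -0.001]] [0.55640733 0.1974209  0.20247565] [-0.28100021  0.50459099 -0.22674738  1.71659375  0.13577249  0.93496435
 -1.97565061]
```

View pics/d.png

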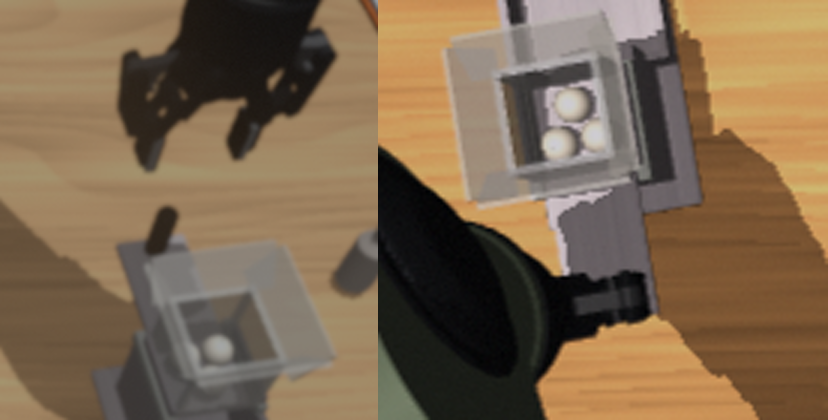

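The open fingers straddle the knob line: the knob top is at about (167,215) in the left crop, with the finger tips at (148,165) and (238,152) above it. The orientation is correct, so I'll descend and close.

{"op": "play_rows", "data": {"deltas": [[0,0,-40,0,0,0,60],[0,0,-40,0,0,0,60],[0,0,-18,0,0,0,60],[0,0,0,0,0,0,60],[0,0,0,0,0,0,10],[0,0,0,0,0,0,10],[0,0,0,0,0,0,10],[0,0,0,0,0,0,10]], "grip_force": 40}}

```text
clock: 4.08
position: [0.557, 0.1957, 0.1048]
tool_rot: [2.206, 1.568, -0.78]
force: [1.3, -14.1, 12.9]
grip_width: 0.0172
```

{"op": "play_rows", "data": {"deltas": [[-10,-3,1,0,0,0,10],[-12,-2,1,0,0,0,10],[-12,-2,0,0,0,0,10],[-12,-2,0,0,0,0,10],[-10,-2,0,0,0,0,10],[-2,0,0,0,0,0,10],[0,0,0,0,0,0,10],[0,0,0,0,0,0,10]]}}

```text
clock: 5.08
position: [0.497, 0.186, 0.1051]
tool_rot: [0.679, 1.569, -2.305]
force: [-1.1, -7.5, -11.2]
grip_width: 0.017
```

```bash
python3 - <<'E'
from h import *
a=grab("scene","s2.png")[60:360,330:510];b=grab("top","t2.png")[110:300,110:260]
z=lambda i:cv2.cvtColor(cv2.resize(i,(int(i.shape[1]*560/i.shape[0]),560),interpolation=2),cv2.COLOR_RGB2BGR)
cv2.imwrite("pics/e.png",np.hstack([z(a),z(b)]))
E
```

```text
(no output)
```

View pics/e.png

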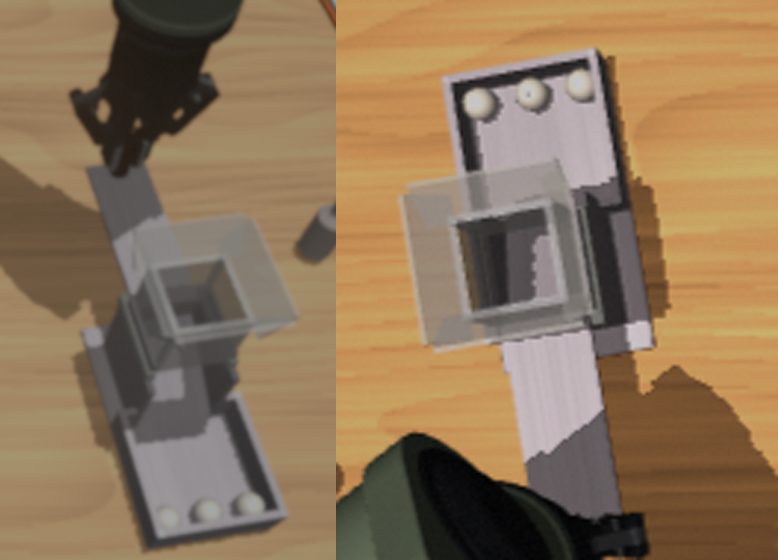

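All three balls are in the tray, and the hopper is empty. Now I'll push the gate shut until it meets the stop.

{"op": "play_rows", "data": {"deltas": [[10,2,-1,0,0,0,10],[12,2,0,0,0,0,10],[12,2,0,0,0,0,10],[12,2,0,0,0,0,10],[10,1,0,0,0,0,10],[2,0,0,0,0,0,10],[2,0,0,0,0,0,10],[0,0,0,0,0,0,10]]}}

```text
clock: 6.18
position: [0.5578, 0.1958, 0.1049]
tool_rot: [1.881, 1.57, -1.104]
force: [-2.2, -4.8, 2.4]
grip_width: 0.017
```

{"op": "play_rows", "data": {"deltas": [[2,0,0,0,0,0,10],[1,0,0,0,0,0,10],[0,0,0,0,0,0,10],[0,0,0,0,0,0,10]]}}

```text
clock: 6.68
position: [0.5578, 0.1957, 0.1048]
tool_rot: [0.2, 1.565, -2.784]
force: [-22.8, -7.0, 18.4]
grip_width: 0.0171
```

The gate held still at 0.5578 m under 23 N of push, so it is on the stop. Now I'll release and lift.

{"op": "play_rows", "data": {"deltas": [[0,0,0,0,0,0,30],[0,0,0,0,0,0,50],[0,0,0,0,0,0,60],[-3,0,0,0,0,0,60],[0,0,30,0,0,0,60],[0,0,50,0,0,0,60],[-20,0,60,0,0,0,60],[-40,-60,20,0,0,0,60]]}}

```text
clock: 7.68
position: [0.5049, 0.1486, 0.2632]
tool_rot: [-2.717, 1.565, 0.587]
force: [0.9, -0.8, -0.0]
grip_width: 0.0603
```

{"op": "play_rows", "data": {"deltas": [[10,-60,0,0,0,0,60],[10,-60,0,0,0,0,60],[0,0,0,0,0,0,60],[0,0,0,0,0,0,60]]}}

```text
clock: 8.18
position: [0.5243, 0.0263, 0.2603]
tool_rot: [-1.859, 1.57, 1.44]
force: [-0.3, 0.6, -0.4]
grip_width: 0.0602
```

```bash
python3 - <<'E'
from h import *
T=grab("top","t3.png");grab("scene","s3.png")
def blob(im,box,th=45):
    x0,y0,x1,y1=box; m=(im[y0:y1,x0:x1].max(2)<th).astype(np.uint8)
    n,l,st,c=cv2.connectedComponentsWithStats(m); k=1+np.argmax(st[1:,4]); return c[k]+[x0,y0],st[k,4]
T0=cv2.imread("pics/top0.png")
for b in [(165,248,205,275),(355,265,390,290)]: print(blob(T0,b),blob(T,b))
s=telemetry.observe();print(s["force"],s["position"],s["clock"])
a=cv2.imread("pics/t3.png")[110:300,110:430];cv2.imwrite("pics/f.png",cv2.resize(a,None,fx=2.4,fy=2.4,interpolation=2))
E
```

```text
(array([184.08653846, 260.76923077]), np.int32(104)) (array([187.15189873, 263.93670886]), np.int32(237))
(array([371.33333333, 276.51612903]), np.int32(93)) (array([371.21111111, 276.46666667]), np.int32(90))
[-0.08511014 -0.11615927 -1.13469878] [0.52427943 0.02718188 0.26025992] 8.275
```

View pics/f.png

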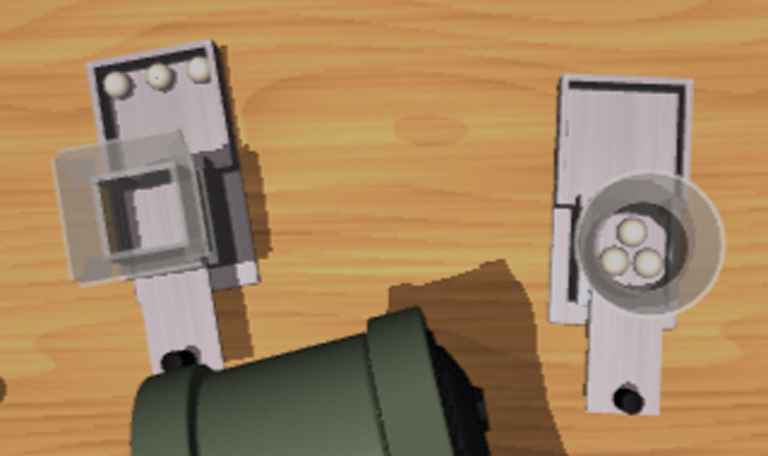

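Three balls are in the tray and the round feeder is unchanged. The arm partly hides the square knob, so I'll move it aside for the last check.

{"op": "play_rows", "data": {"deltas": [[0,-60,10,0,0,0,60],[-10,-60,10,0,0,0,60],[-20,-60,0,0,0,0,60],[-20,-50,0,0,0,0,60],[0,0,0,0,0,0,60],[0,0,0,0,0,0,60]]}}

```text
clock: 9.02
position: [0.4751, -0.2021, 0.2802]
tool_rot: [-1.86, 1.57, 1.441]
force: [-0.6, 0.4, -0.7]
grip_width: 0.0601
```

```bash
python3 - <<'E'
from h import *
T=cv2.cvtColor(grab("top","t4.png"),cv2.COLOR_RGB2BGR);S=cv2.cvtColor(grab("scene","s4.png"),cv2.COLOR_RGB2BGR)
def blob(im,box,th=45):
    x0,y0,x1,y1=box; m=(im[y0:y1,x0:x1].max(2)<th).astype(np.uint8)
    n,l,st,c=cv2.connectedComponentsWithStats(m); k=1+np.argmax(st[1:,4]); return c[k]+[x0,y0],st[k,4]
A=cv2.imread("pics/top0.png");B=cv2.imread("pics/scene0.png")
b=(165,248,205,275);c=(390,150,425,188)
print(blob(A,b),blob(T,b),blob(B,c),blob(S,c))
a0=onz("top",*blob(A,b)[0],.115);a1=onz("top",*blob(T,b)[0],.115);print(a0,a1,(a1-a0)@[.988,.156,0])
cv2.imwrite("pics/g.png",np.hstack([cv2.resize(T[110:300,110:260],(450,570)),cv2.resize(S[140:360,370:500],(337,570))]))
E
```

```text
(array([184.08653846, 260.76923077]), np.int32(104)) (array([184.09615385, 260.13461538]), np.int32(104)) (array([405.671875, 172.78125 ]), np.int32(64)) (array([407.5, 172.5]), np.int32(2))
[0.55694964 0.19656365 0.115     ] [0.55815592 0.19653479 0.115     ] 0.001187295545208625
```

View pics/g.png

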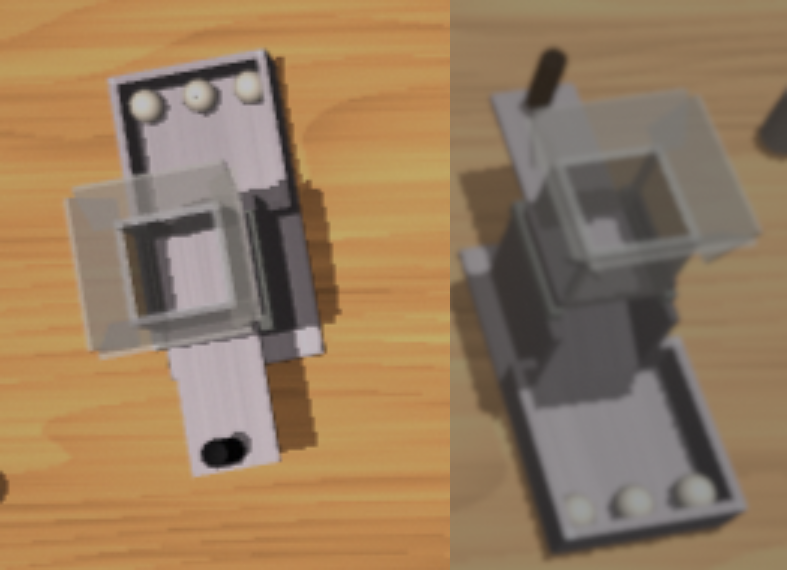

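```bash
python3 -c "
from h import *
print(workorder.job_done())"
```

```text
the job is handed in; nothing more can be done
None
```

I opened the square feeder's gate, let its three balls run into the tray, pushed the gate shut again and let go. I handed the job in at about 9.1 s on the clock, with the arm clear of everything.

- **Opening:** I pulled the gate about 60 mm. The picture showed all three balls in the tray and the hopper empty.
- **Shutting:** The knob stopped at x = 0.5578 m and did not move under a 23 N push. That is far above the 2 N friction, so I took it as the shut stop.
- **Final check:** The pictures put the knob about 1.2 mm further in than where it started. It lies about 117 mm from the hopper's axis, against roughly 116 mm expected when shut. All three balls were still in the tray, and the tool force read near zero.
- **Round feeder:** Its knob was in the same place as at the start, to within 0.2 px, and its balls were still in the hopper. I measured this just before the last arm move, which passed above that feeder, and did not measure it again.
- **Failed check:** The last scene-camera knob measurement found no usable mask (2 px). The final knob position therefore rests on the top camera, the stop force and the picture itself.

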